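# Hold a tube rack square in the corner of a rack reader

## Task

Pick up the blue tube rack, set it flat in the nest on the white rack reader, and push it fully home into the corner, flush against the orange end stop and both orange side stops at once, pressing firmly enough to overcome their sprung pins. Do not ram the stops, tip the rack over or disturb the other things on the bench. Finish while still gripping the rack and holding it pressed against the stops: do not let go.

Things in the scene. Friction and masses are not known exactly. Their poses are not given: they have to be found in the camera images.
- rack_center (a point): Centre (half-way up) of the loose blue tube rack, a solid block 90 mm long (its x axis), 50 mm wide (its y axis) and 45 mm high, about 0.25 kg, with low white tube caps standing 4 mm above its top. It stands on the bench at the start. Grip it across its 50 mm width, about half-way up. Either way round is right. Its smooth plastic slides easily on the deck and stops (friction about 0.3).
- reader: White flat rack reader fixed to the bench, 240 mm (its x axis) by 170 mm (its y axis); origin at the centre of its underside. Its flat upper deck, with a black scan window, is 45 mm above the bench; a grey console 18 mm higher stands on the deck at the +x end, from x = 68 mm to 118 mm.
- seat (a point): Point fixed to the reader where the rack's centre is when fully home: 22.5 mm above the deck, at x = -10 mm, y = +10 mm in the reader's frame; axes parallel to the reader's. The rack's long axis then lies along the reader's x axis.
- stop_end: Fixed orange end stop on the reader, a post 14 mm thick, 22 mm wide, 22 mm high above the deck; origin at the middle of the foot of its contact face, 45 mm from the seat in the reader's +x direction. It faces the rack's short end. A sprung steel pin stands 5 mm out of its face, 12 mm above the deck, and must be pushed flush; it pushes back with about 1.4 N when flush.
- stop_side: Two fixed orange side stops on the reader, posts 16 mm long, 14 mm thick and 22 mm high above the deck, both facing the rack's long side; their contact faces lie 25 mm from the seat in the reader's +y direction. Origin at deck height in the plane of these faces, midway between the posts, which are centred 36 mm either way along x, leaving a 56 mm gap for a finger. Each has a sprung pin like that of the end stop (together about 2.9 N when flush).
- amber_bottle: Amber bottle, 60 mm across, 140 mm high, standing; origin under its centre. Leave alone.
- carton: Carton, 100 x 100 x 54 mm; origin under its centre. Leave alone.
- spatula: Spatula 180 mm long, lying on the bench; leave alone.
- beaker: Glass beaker 70 mm across, 90 mm high; origin under its centre. Leave alone.

How it is judged:
On the way:
1. the rack is gripped and lifted clear of the bench (height (world z) of rack_center above 0.06 m and contact force between the fingers and rack above 1 N), for 0.1 s.
At the end, for the whole second after the job is handed in: The gripped rack lies still and flat on the deck, square to the reader (2 degrees), within 2.5 mm of the seat in x and y and 3 mm in height, pressing with over 0.5 N on the end stop and over 0.5 N on the side stops; bystanders within 20 mm of their start (contact force between rack and stop_end above 0.5 N and contact force between rack and stop_side above 0.5 N and contact force between the fingers and rack above 2 N and x of rack_center in the frame of seat between -0.0025 and 0.0025 m and y of rack_center in the frame of seat between -0.0025 and 0.0025 m and z of rack_center in the frame of seat between -0.003 and 0.003 m and angle between the x axis of rack_center and the x axis of seat, either way round below 0.035 rad and angle between rack_center's own z axis and vertical below 0.035 rad and linear speed of rack below 0.02 m/s and distance of each of amber_bottle, carton, spatula, beaker from where it was at the start of the episode below 0.02 m); the arm keeps its last pose, push and grip.
It fails at once if the rack is rammed against a stop (over 40 N) (contact force between rack and stop_end above 40 N or contact force between rack and stop_side above 40 N).
It fails at once if the rack is tipped over (more than 40 degrees) (angle between rack_center's own z axis and vertical above 0.7 rad).
It fails at once if a bystander is moved by more than 20 mm (distance of any of amber_bottle, carton, spatula, beaker from where it was at the start of the episode above 0.02 m).
It also fails if it takes over 48 s, if anything falls off the work surface, if the arm or the gripper's body presses on something with over 40 N, if the wrist force passes 120 N, or if a joint passes its speed limit or range.

## Robot

A 6-joint arm with a two-finger parallel gripper is mounted at the origin on the work surface. World frame = base frame: x ahead of the robot, y to its left, z up, the work surface at z = 0. Lengths are in m, angles in rad, forces in N, time in s.
With the tool pointing down it reaches from about 0.425 to 0.95 m from the base axis. Payload 14.7 kg.
Tool frame: the origin (TCP) lies between the finger pads; the fingertips stand env.nose_length ahead of it and the grasp point (between the pads) lies 8 mm behind it (env.nose_length is the distance from the TCP to the fingertips, in m); z points along the fingers, y is the direction in which the jaws open and shut (so a half turn about z gives the same grasp; the last joint's range is limited). The gripper opens to 85 mm and grips with 20 to 120 N. Pads are 22 mm wide; open, the fingers measure 114 mm over their backs; the gripper's body (76 mm by 85 mm) begins 54 mm behind the grasp point. The pads swing forward as they close: fully open they stand 13 mm farther back than shut.
Start: joints at [1.145, 0.48, 1.596, -0, 1.065, -0.047], TCP at [0.24, 0.604, 0.222] pointing down, gripper open.
Joint ranges: [-2.75, 2.75], [-0.82, 2.05], [0.23, 2.67], [-1.56, 4.7], [0.09, 2.69], [-2.92, 2.92]. Speed limits (rad/s): [1.89, 1.89, 2.39, 3.01, 3.01, 3.01].

## Interface

Orientations are given as a unit quaternion [x, y, z, w].
In Python, from rig import env, optics gives the robot as it stands. The module is installed in compiled form; this text tells all that it offers.
- The arm moves only by the tool drive_tool, never from a script. Its argument "moves" is a list of rows, each an object of numbers: "ax", "ay", "az": the turn, a rotation vector about the tool's x, y, z in rad; "dx", "dy", "dz": the shift along the tool's x, y, z in cm; "hand": the closure, from 0 (fully open) to 1 (shut). In form: [{"ax": .., "ay": .., "az": .., "dx": .., "dy": .., "dz": .., "hand": ..}, ...]. A call has 1 to 8 rows; each row shifts and turns the commanded pose from where the row before left it, along the tool's axes as they then stand; what a row does not reach is not made up. A row lasts 1/12 s, in which the tool goes at most 41.7 mm and 7.16 degrees, less where a joint would pass 70% of its speed; a pose out of reach is approached as far as the arm can. A call with a gripper value outside its range is refused whole. The fingers move at their own pace and stop on an object; the grip force is fixed at half the most. Time passes only in rows, so rows that do not move let the fingers close. It gives the time, the measured TCP pose, the force and the opening at its end, in the units of the state.
- env.observe(): the state, without advancing time (a new reading comes with each control period).
- optics.get_image(name): name is "side" or "top" or "wrist"; returns the picture (384x512x3 uint8, red, green, blue); there is no depth.
- optics.camera_params(name): a dict with "K" (3x3 intrinsics, pixels), "R" (3x3) and "t" (3): a world point X has camera coordinates R X + t. Camera axes: x right, y down, z forward; pixel columns grow to the right and rows downward; lengths in m; the calibration is good to about 2 mm. A picture is of the moment at which its call begins: read the wrist's pose just before it. camera_params takes no time and is no camera call; for the wrist camera it gives the pose at the moment of the call.
- env.hand_in(): hands the job in, once; it reports no verdict.
The state is a dict: "time_s": time; "qpos": joint angles; "dq": joint speeds; "effort": joint torques, N m; "tcp_pos": TCP position; "ee_rot": TCP orientation; "ft_force": force on the tool from outside, world axes, zero at the start; "wrist_torque": the same for the moment, N m; "grip_width": finger opening in m.
Only numpy, scipy, OpenCV 4.12 (cv2) and the standard library are available. Lean on these libraries where they do the work, as an engineer would, in place of code of your own. Each camera call takes 0.05 s, during which the arm holds its last target. There are 200 camera calls.

## Working session

There is one attempt and no reset: what is moved stays moved. The work goes in short steps, Python scripts to look and compute and a tool call to move; the robot and the scene stay as the last step left them, time stands still between calls to the robot, and variables do not carry over. Pictures are saved under pics/ and viewed, about 8 in all and at most 12, crops included, and the job is handed in when it is done.

Besides the shell and the picture viewer there is one more tool, called in YAML: its name, and indented under it one key for each argument. drive_tool: Moves the arm, as the interface text tells. Its arguments: {"type":"object","properties":{"moves":{"type":"array"}},"required":["moves"]}

```bash
mkdir -p pics; python3 - <<'E'
from rig import env, optics
import cv2, numpy as np
s=env.observe(); print(s, env.nose_length)
for n in ("top","side"):
    im=optics.get_image(n); cv2.imwrite(f"pics/{n}0.png",im[:,:,::-1]); p=optics.camera_params(n); print(n,p)
a=cv2.imread("pics/top0.png");b=cv2.imread("pics/side0.png")
cv2.imwrite("pics/both0.png",np.vstack([a,b]))
E
```

```text
{'time_s': 0.0, 'qpos': array([ 1.14542521e+00,  4.80838111e-01,  1.59684723e+00, -1.78446248e-05,
        1.06508173e+00, -4.66163762e-02]), 'dq': array([ 0.0005701 ,  0.0002342 , -0.00063774,  0.00111866,  0.00119617,
       -0.00092256]), 'effort': array([ 4.73518288e-03, -9.50631881e+01, -4.30197251e+01, -1.34663438e-05,
        1.19762099e-02,  1.61595869e-05]), 'tcp_pos': array([0.24017602, 0.60356622, 0.22117825]), 'ee_rot': array([ 1.88243150e-01,  9.82122279e-01, -5.72757840e-04, -1.29708351e-04]), 'ft_force': array([ 0.13260065,  0.25687117, -0.59031331]), 'wrist_torque': array([-0.03846496, -0.0026996 , -0.0089592 ]), 'grip_width': 0.08524637530352734} 0.011
top {'K': array([[358.01528458,   0.        , 255.05260696],
       [  0.        , 358.01528458, 188.91945927],
       [  0.        ,   0.        ,   1.        ]]), 'R': array([[ 0.00966066, -0.99991389,  0.00888162],
       [-0.9991807 , -0.01000191, -0.03921603],
       [ 0.03930149, -0.00849549, -0.99919128]]), 't': array([-0.03065185,  0.6082631 ,  1.38091008])}
side {'K': array([[381.37420909,   0.        , 256.41554633],
       [  0.        , 381.37420909, 192.57686212],
       [  0.        ,   0.        ,   1.        ]]), 'R': array([[ 0.93898594, -0.34388532,  0.00694889],
       [-0.23632802, -0.65971403, -0.71339082],
       [ 0.24990892,  0.66822174, -0.70073193]]), 't': array([-0.59194241,  0.18576642,  1.04522792])}
```

View pics/top0.png

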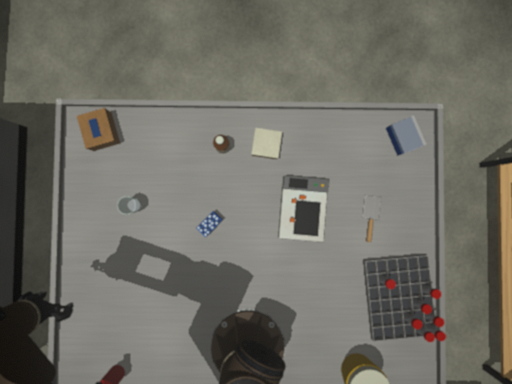

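View pics/side0.png

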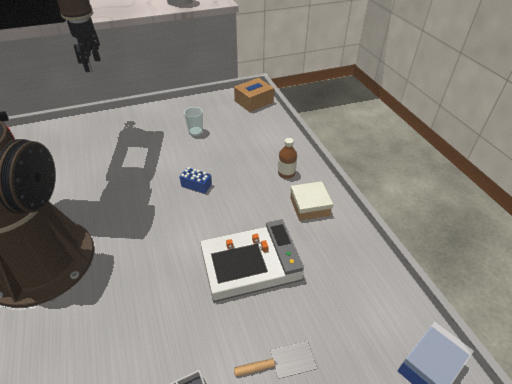

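Top view: the rack is at about (210,223) and the reader at (303,208). The console is at the upper (+x) end. The end stop is near (303,197) and the side stops near (293,202) and (292,219), on the +y side. Next I'll measure the rack and reader.

```bash
cat > h.py <<'E'
from rig import env, optics
import cv2, numpy as np
from scipy.spatial.transform import Rotation as Ro
def ray(p,uv,z):
    uv=np.atleast_2d(np.float64(uv)); R,t=p["R"],p["t"]
    d=(R.T@np.linalg.inv(p["K"])@np.c_[uv,np.ones(len(uv))].T).T; c=-R.T@t
    return c+d*((z-c[2])/d[:,2])[:,None]
def comps(m,amin=5):
    n,l,s,c=cv2.connectedComponentsWithStats(m.astype(np.uint8)*255)
    return [(s[i],c[i],l==i) for i in range(1,n) if s[i,4]>=amin]
def tool(v,s=None):  # world vector -> tool axes
    s=s or env.observe(); return Ro.from_quat(s["ee_rot"]).inv().apply(v)
E
python3 - <<'E'
from h import *
im=cv2.imread("pics/top0.png");p=optics.camera_params("top")
hsv=cv2.cvtColor(im,cv2.COLOR_BGR2HSV);H,S,V=[hsv[:,:,i].astype(int) for i in range(3)]
roi=np.zeros(H.shape,bool);roi[205:242,190:230]=1
m=(roi&(H>100)&(H<130)&(S>90))
m=cv2.morphologyEx(m.astype(np.uint8),cv2.MORPH_CLOSE,np.ones((5,5)))
for s,c,l in comps(m,40):
    r=cv2.minAreaRect(np.argwhere(l)[:,::-1].astype(np.float32));b=cv2.boxPoints(r)
    w=ray(p,b,.045);print("rack",r,ray(p,[r[0]],.045),np.round(w,4).tolist())
roi[:]=0;roi[170:250,270:335]=1
for nm,m in (("orange",roi&(H<16)&(S>120)&(V>100)),("win",roi&(V<45)),("white",roi&(V>170)&(S<50))):
    for s,c,l in comps(m,4):
        r=cv2.minAreaRect(np.argwhere(l)[:,::-1].astype(np.float32))
        print(nm,s,c.round(1),np.round(ray(p,[c],.067 if nm=="orange" else .045),4),r[1:], np.round(ray(p,cv2.boxPoints(r),.045),3)[:,:2].tolist())
E
```

```text
rack ((209.0000457763672, 223.5000457763672), (12.020814895629883, 23.33452033996582), 45.0) [[0.47468388 0.14843064 0.045     ]] [[0.4592, 0.1954, 0.045], [0.522, 0.134, 0.045], [0.4902, 0.1014, 0.045], [0.4275, 0.1628, 0.045]]
orange [300 196   6   3  16] [302.2 197. ] [[ 0.5779 -0.2007  0.067 ]] ((5.0, 2.0), 0.0) [[0.574, -0.195], [0.582, -0.195], [0.582, -0.214], [0.575, -0.215]]
orange [292 199   4   4  14] [293.7 200.5] [[ 0.5645 -0.1691  0.067 ]] ((3.0, 3.0), 90.0) [[0.57, -0.165], [0.57, -0.176], [0.559, -0.177], [0.559, -0.165]]
orange [290 218   4   4  13] [291.8 219.5] [[ 0.4935 -0.1625  0.067 ]] ((3.0, 3.0), 90.0) [[0.498, -0.158], [0.498, -0.169], [0.487, -0.169], [0.487, -0.158]]
white [ 280  190   47   51 1068] [299.6 213.4] [[ 0.5162 -0.1941  0.045 ]] ((43.344242095947266, 48.48952102661133), 4.635463237762451) [[0.425, -0.117], [0.608, -0.131], [0.596, -0.295], [0.413, -0.281]]
```

drive_tool:
  moves:
    - {"dx": -2.4,"dy": -2.1}
    - {"dx": -2.4,"dy": -2.1}
    - {"dx": -2.4,"dy": -2.1}
    - {"dx": -2.4,"dy": -2.1}
    - {"dx": -2.4,"dy": -2.1}
    - {"dx": -2.4,"dy": -2.1}
    - {"dx": -2.4,"dy": -2.1}
    - {"dx": -2.4,"dy": -2.1}

```text
validation failed for argument at $.mo...
```

drive_tool:
  moves:
    - {"dx": -2.4,"dy": -2.1}
    - {"dx": -2.4,"dy": -2.1}
    - {"dx": -2.4,"dy": -2.1}
    - {"dx": -2.4,"dy": -2.1}
    - {"dx": -2.4,"dy": -2.1}
    - {"dx": -2.4,"dy": -2.1}
    - {"dx": -2.4,"dy": -2.1}
    - {"dx": -2.4,"dy": -2.1}

```text
validation failed for argument at $.mo...
```

drive_tool:
  moves:
    - {"az": 0.1}
    - {"az": 0.1}
    - {"az": 0.1}
    - {"az": 0.1}
    - {}
    - {}

```text
validation failed for argument at $.mo...
```

```bash
python3 - <<'E'
from h import *
np.set_printoptions(precision=4,suppress=True)
s=env.observe();p=optics.camera_params("wrist");im=optics.get_image("wrist")
np.save("pics/w1.npy",{**p},allow_pickle=True)
cv2.imwrite("pics/w1.png",im[:,:,::-1])
print(s["time_s"],s["tcp_pos"],s["qpos"],s["ft_force"],Ro.from_quat(s["ee_rot"]).as_matrix()); print(p, -p["R"].T@p["t"])
E
```

```text
0.1 [0.2402 0.6036 0.2212] [ 1.1454  0.4808  1.5968 -0.      1.0651 -0.0466] [ 0.3888 -0.4117  0.1902] [[-0.9291  0.3698 -0.0004]
 [ 0.3698  0.9291 -0.001 ]
 [ 0.     -0.0011 -1.    ]]
{'K': array([[288.8112,   0.    , 253.9776],
       [  0.    , 288.8112, 189.314 ],
       [  0.    ,   0.    ,   1.    ]]), 'R': array([[ 0.3692,  0.9294, -0.0024],
       [ 0.8962, -0.3553,  0.2657],
       [ 0.2461, -0.1002, -0.9641]]), 't': array([-0.6499, -0.036 ,  0.3799])} [0.1788 0.6293 0.3743]
```

View pics/w1.png

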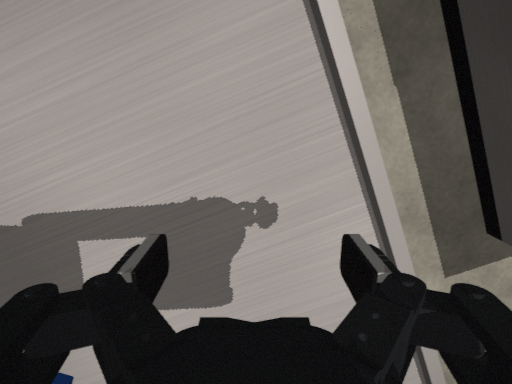

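drive_tool:
  moves:
    - {"ax": 0,"ay": 0,"az": 0,"dx": -2.4,"dy": -2.1,"dz": 0,"hand": 0}
    - {"ax": 0,"ay": 0,"az": 0,"dx": -2.4,"dy": -2.1,"dz": 0,"hand": 0}
    - {"ax": 0,"ay": 0,"az": 0,"dx": -2.4,"dy": -2.1,"dz": 0,"hand": 0}
    - {"ax": 0,"ay": 0,"az": 0,"dx": -2.4,"dy": -2.1,"dz": 0,"hand": 0}
    - {"ax": 0,"ay": 0,"az": 0,"dx": -2.4,"dy": -2.1,"dz": 0,"hand": 0}
    - {"ax": 0,"ay": 0,"az": 0,"dx": -2.4,"dy": -2.1,"dz": 0,"hand": 0}
    - {"ax": 0,"ay": 0,"az": 0,"dx": -2.4,"dy": -2.1,"dz": 0,"hand": 0}
    - {"ax": 0,"ay": 0,"az": 0,"dx": -2.4,"dy": -2.1,"dz": 0,"hand": 0}

```text
time_s: 0.82
tcp_pos: [0.3569, 0.3753, 0.2217]
ee_rot: [0.188, 0.982, -0.0, -0.0]
ft_force: [1.0, 0.0, -0.7]
grip_width: 0.0855
```

drive_tool:
  moves:
    - {"ax": 0,"ay": 0,"az": 0,"dx": -2.0,"dy": -2.1,"dz": 0,"hand": 0}
    - {"ax": 0,"ay": 0,"az": 0,"dx": -2.0,"dy": -2.1,"dz": 0,"hand": 0}
    - {"ax": 0,"ay": 0,"az": 0,"dx": -2.0,"dy": -2.1,"dz": 0,"hand": 0}
    - {"ax": 0,"ay": 0,"az": 0,"dx": -2.0,"dy": -2.1,"dz": 0,"hand": 0}
    - {"ax": 0,"ay": 0,"az": 0,"dx": -2.0,"dy": -2.1,"dz": 0,"hand": 0}
    - {"ax": 0,"ay": 0,"az": 0,"dx": -2.0,"dy": -2.1,"dz": 0,"hand": 0}
    - {"ax": 0,"ay": 0,"az": 0,"dx": -2.0,"dy": -2.1,"dz": 0,"hand": 0}
    - {"ax": 0,"ay": 0,"az": 0,"dx": -2.0,"dy": -2.1,"dz": 0,"hand": 0}

```text
time_s: 1.48
tcp_pos: [0.4434, 0.1602, 0.2218]
ee_rot: [0.188, 0.982, -0.0, -0.0]
ft_force: [0.8, 0.7, -0.7]
grip_width: 0.0853
```

drive_tool:
  moves:
    - {"ax": 0,"ay": 0,"az": 0.1,"dx": 0,"dy": 0,"dz": 0,"hand": 0}
    - {"ax": 0,"ay": 0,"az": 0.1,"dx": 0,"dy": 0,"dz": 0,"hand": 0}
    - {"ax": 0,"ay": 0,"az": 0.1,"dx": 0,"dy": 0,"dz": 0,"hand": 0}
    - {"ax": 0,"ay": 0,"az": 0.09,"dx": 0,"dy": 0,"dz": 0,"hand": 0}
    - {"ax": 0,"ay": 0,"az": 0,"dx": 3,"dy": 0,"dz": 0,"hand": 0}
    - {"ax": 0,"ay": 0,"az": 0,"dx": 0,"dy": 0,"dz": 0,"hand": 0}
    - {"ax": 0,"ay": 0,"az": 0,"dx": 0,"dy": 0,"dz": 0,"hand": 0}

```text
time_s: 2.07
tcp_pos: [0.4208, 0.1828, 0.2217]
ee_rot: [0.374, 0.927, -0.0, -0.0]
ft_force: [-0.4, 0.2, -0.1]
grip_width: 0.0856
```

```bash
python3 - <<'E'
from h import *
np.set_printoptions(precision=4,suppress=True)
s=env.observe();p=optics.camera_params("wrist");im=optics.get_image("wrist")
np.savez("pics/w2.npz",**p)
cv2.imwrite("pics/w2.png",im[:,:,::-1])
print(s["time_s"],s["tcp_pos"],s["qpos"],s["ft_force"],Ro.from_quat(s["ee_rot"]).as_matrix()); print(-p["R"].T@p["t"])
E
```

```text
2.0667 [0.4208 0.1828 0.2217] [ 0.3438  0.213   2.0167  0.0001  0.9123 -0.4597] [-0.3763  0.1697 -0.115 ] [[-0.7198  0.6942 -0.0004]
 [ 0.6942  0.7198 -0.0001]
 [ 0.0002 -0.0004 -1.    ]]
[0.3734 0.2302 0.3748]
```

View pics/w2.png

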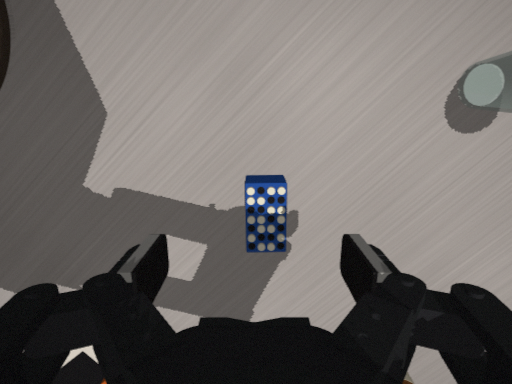

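The rack is centred near (266,215) and its end face nearest the camera is the dark strip at rows 176–184. It looks nearly aligned with the jaws, and it isn't hidden by the fingers.

```bash
python3 - <<'E'
from h import *
np.set_printoptions(precision=4,suppress=True)
im=cv2.imread("pics/w2.png");p=np.load("pics/w2.npz")
h=cv2.cvtColor(im,cv2.COLOR_BGR2HSV).astype(int);m=np.zeros(im.shape[:2],np.uint8)
q=(h[...,0]>100)&(h[...,0]<130)&(h[...,1]>110);m[160:265,225:310]=q[160:265,225:310]
m=cv2.morphologyEx(m,cv2.MORPH_CLOSE,np.ones((9,9)))
l=max(comps(m),key=lambda a:a[0][4]);print(l[0])
for r in (177,180,183,185,187,200,220,240,250): 
    c=np.flatnonzero(m[r]);print(r,c.min(),c.max(),h[r,c,2].mean().round())
# side edges on top face rows 190..248
rows=np.arange(190,249);L=[np.flatnonzero(m[r]).min()-.5 for r in rows];Rr=[np.flatnonzero(m[r]).max()+.5 for r in rows]
a=ray(p,np.c_[L,rows],.045);b=ray(p,np.c_[Rr,rows],.045)
for e in (a,b):
    f=cv2.fitLine(e[:,:2].astype(np.float32),cv2.DIST_HUBER,0,.01,.01).ravel();print("edge ang",np.degrees(np.arctan2(f[1],f[0])),f)
print("width",np.linalg.norm((b-a).mean(0)))
ctr=((a+b)/2).mean(0);print("mid",ctr)
cols=np.arange(252,281)
far=np.array([np.flatnonzero(m[:,c]).max()+.5 for c in cols]); nr=np.array([np.flatnonzero(m[:,c]).min()-.5 for c in cols])
F=ray(p,np.c_[cols,far],.045).mean(0);N0=ray(p,np.c_[cols,nr],0).mean(0);print("far",F,"near foot",N0, np.linalg.norm((F-N0)[:2]))
E
```

```text
[ 245  175   42   77 3079]
177 246 283 81.0
180 246 284 82.0
183 245 286 140.0
185 245 286 152.0
187 245 286 140.0
200 245 285 133.0
220 246 285 97.0
240 246 285 88.0
250 247 285 89.0
edge ang -42.745163 [ 0.7344 -0.6787  0.4571  0.1341]
edge ang -42.260822 [ 0.7401 -0.6725  0.4995  0.1619]
width 0.049128545512954626
mid [0.4757 0.1505 0.045 ]
far [0.5077 0.1213 0.045 ] near foot [0.4443 0.1834 0.    ] 0.08874758455080813
```

drive_tool:
  moves:
    - {"ax": 0,"ay": 0,"az": 0,"dx": -3.1,"dy": 0.8,"dz": 0,"hand": 0}
    - {"ax": 0,"ay": 0,"az": 0,"dx": -3.05,"dy": 0.78,"dz": 1,"hand": 0}
    - {"ax": 0,"ay": 0,"az": -0.025,"dx": 0,"dy": 0,"dz": 3.5,"hand": 0}
    - {"ax": 0,"ay": 0,"az": 0,"dx": 0,"dy": 0,"dz": 3.5,"hand": 0}
    - {"ax": 0,"ay": 0,"az": 0,"dx": 0,"dy": 0,"dz": 3.5,"hand": 0}
    - {"ax": 0,"ay": 0,"az": 0,"dx": 0,"dy": 0,"dz": 2.5,"hand": 0}
    - {"ax": 0,"ay": 0,"az": 0,"dx": 0,"dy": 0,"dz": 0,"hand": 0}

```text
time_s: 2.7
tcp_pos: [0.4744, 0.1498, 0.0777]
ee_rot: [0.364, 0.932, -0.002, -0.003]
ft_force: [-2.7, -0.4, 0.1]
grip_width: 0.0851
```

drive_tool:
  moves:
    - {"ax": 0,"ay": 0,"az": 0,"dx": 0,"dy": 0,"dz": 2.5,"hand": 0}
    - {"ax": 0,"ay": 0,"az": 0,"dx": 0,"dy": 0,"dz": 2.0,"hand": 0}
    - {"ax": 0,"ay": 0,"az": 0,"dx": 0,"dy": 0,"dz": 1.5,"hand": 0}
    - {"ax": 0,"ay": 0,"az": 0,"dx": 0,"dy": 0,"dz": 0.4,"hand": 0}
    - {"ax": 0,"ay": 0,"az": 0,"dx": 0,"dy": 0,"dz": 0,"hand": 0}

```text
time_s: 3.12
tcp_pos: [0.477, 0.1509, 0.018]
ee_rot: [0.363, 0.932, -0.0, -0.0]
ft_force: [-0.1, 0.5, 0.3]
grip_width: 0.0855
```

drive_tool:
  moves:
    - {"ax": 0,"ay": 0,"az": 0,"dx": 0,"dy": 0,"dz": 0,"hand": 1}
    - {"ax": 0,"ay": 0,"az": 0,"dx": 0,"dy": 0,"dz": 0,"hand": 1}
    - {"ax": 0,"ay": 0,"az": 0,"dx": 0,"dy": 0,"dz": 0,"hand": 1}
    - {"ax": 0,"ay": 0,"az": 0,"dx": 0,"dy": 0,"dz": 0,"hand": 1}
    - {"ax": 0,"ay": 0,"az": 0,"dx": 0,"dy": 0,"dz": 0,"hand": 1}
    - {"ax": 0,"ay": 0,"az": 0,"dx": 0,"dy": 0,"dz": 0,"hand": 1}
    - {"ax": 0,"ay": 0,"az": 0,"dx": 0,"dy": 0,"dz": 0,"hand": 1}
    - {"ax": 0,"ay": 0,"az": 0,"dx": 0,"dy": 0,"dz": 0,"hand": 1}

```text
time_s: 3.78
tcp_pos: [0.4775, 0.1512, 0.0191]
ee_rot: [0.363, 0.932, 0.001, 0.001]
ft_force: [-1.3, -0.7, 13.5]
grip_width: 0.0487
```

drive_tool:
  moves:
    - {"ax": 0,"ay": 0,"az": 0,"dx": 0,"dy": 0,"dz": -0.5,"hand": 1}
    - {"ax": 0,"ay": 0,"az": 0,"dx": 0,"dy": 0,"dz": -1.5,"hand": 1}
    - {"ax": 0,"ay": 0,"az": 0,"dx": 0,"dy": 0,"dz": -2.5,"hand": 1}
    - {"ax": 0,"ay": 0,"az": 0,"dx": 0,"dy": 0,"dz": -3,"hand": 1}
    - {"ax": 0,"ay": 0,"az": 0,"dx": 0,"dy": 0,"dz": -3,"hand": 1}
    - {"ax": 0,"ay": 0,"az": 0,"dx": 0,"dy": 0,"dz": -3,"hand": 1}
    - {"ax": 0,"ay": 0,"az": 0,"dx": 0,"dy": 0,"dz": -3,"hand": 1}
    - {"ax": 0,"ay": 0,"az": 0,"dx": 0,"dy": 0,"dz": -3,"hand": 1}

```text
time_s: 4.45
tcp_pos: [0.4763, 0.1509, 0.2151]
ee_rot: [0.363, 0.932, 0.0, 0.0]
ft_force: [1.8, -0.2, -2.1]
grip_width: 0.0483
```

drive_tool:
  moves:
    - {"ax": 0,"ay": 0,"az": -0.109,"dx": 0,"dy": 0,"dz": 0,"hand": 1}
    - {"ax": 0,"ay": 0,"az": -0.109,"dx": 0,"dy": 0,"dz": 0,"hand": 1}
    - {"ax": 0,"ay": 0,"az": -0.109,"dx": 0,"dy": 0,"dz": 0,"hand": 1}
    - {"ax": 0,"ay": 0,"az": -0.109,"dx": 0,"dy": 0,"dz": 0,"hand": 1}
    - {"ax": 0,"ay": 0,"az": -0.109,"dx": 0,"dy": 0,"dz": 0,"hand": 1}
    - {"ax": 0,"ay": 0,"az": -0.109,"dx": 0,"dy": 0,"dz": 0,"hand": 1}
    - {"ax": 0,"ay": 0,"az": 0,"dx": 0,"dy": 0,"dz": 0,"hand": 1}

```text
time_s: 5.03
tcp_pos: [0.4765, 0.151, 0.2134]
ee_rot: [0.042, 0.999, 0.0, 0.0]
ft_force: [0.0, -0.8, -2.4]
grip_width: 0.0486
```

drive_tool:
  moves:
    - {"ax": 0,"ay": 0,"az": 0,"dx": -1.2,"dy": -2.5,"dz": 0,"hand": 1}
    - {"ax": 0,"ay": 0,"az": 0,"dx": -1.2,"dy": -2.5,"dz": 0,"hand": 1}
    - {"ax": 0,"ay": 0,"az": 0,"dx": -1.2,"dy": -2.5,"dz": 0,"hand": 1}
    - {"ax": 0,"ay": 0,"az": 0,"dx": -1.2,"dy": -2.5,"dz": 0,"hand": 1}
    - {"ax": 0,"ay": 0,"az": 0,"dx": -1.2,"dy": -2.5,"dz": 0,"hand": 1}
    - {"ax": 0,"ay": 0,"az": 0,"dx": -1.2,"dy": -2.5,"dz": 0,"hand": 1}
    - {"ax": 0,"ay": 0,"az": 0,"dx": -1.2,"dy": -2.5,"dz": 0,"hand": 1}

```text
time_s: 5.62
tcp_pos: [0.5448, -0.0321, 0.2132]
ee_rot: [0.047, 0.999, 0.0, 0.0]
ft_force: [0.8, 0.3, -2.1]
grip_width: 0.0483
```

drive_tool:
  moves:
    - {"ax": 0,"ay": 0,"az": 0,"dx": -1.2,"dy": -2.5,"dz": 0,"hand": 1}
    - {"ax": 0,"ay": 0,"az": 0,"dx": -1.2,"dy": -2.5,"dz": 0,"hand": 1}
    - {"ax": 0,"ay": 0,"az": 0,"dx": -1.2,"dy": -2.5,"dz": 0,"hand": 1}
    - {"ax": 0,"ay": 0,"az": 0,"dx": -1.2,"dy": -2.5,"dz": 0,"hand": 1}
    - {"ax": 0,"ay": 0,"az": 0,"dx": -1.2,"dy": -2.5,"dz": 0,"hand": 1}
    - {"ax": 0,"ay": 0,"az": 0,"dx": -1.2,"dy": -2.5,"dz": 0,"hand": 1}
    - {"ax": 0,"ay": 0,"az": 0,"dx": -1.2,"dy": -2.5,"dz": 0,"hand": 1}
    - {"ax": 0,"ay": 0,"az": 0,"dx": 0,"dy": 0,"dz": 0,"hand": 1}

```text
time_s: 6.28
tcp_pos: [0.6141, -0.2171, 0.2131]
ee_rot: [0.048, 0.999, -0.001, 0.001]
ft_force: [-1.3, 0.7, -2.0]
grip_width: 0.0486
```

```bash
python3 - <<'E'
from h import *
np.set_printoptions(precision=4,suppress=True)
s=env.observe();p=optics.camera_params("wrist");im=optics.get_image("wrist")
np.savez("pics/w3.npz",**p)
cv2.imwrite("pics/w3.png",im[:,:,::-1])
print(s["time_s"],s["tcp_pos"],s["qpos"],s["ft_force"],s["grip_width"],Ro.from_quat(s["ee_rot"]).as_matrix()); print(-p["R"].T@p["t"])
E
```

```text
6.2833 [ 0.6141 -0.2171  0.2131] [-0.3857  0.489   1.6043 -0.0012  1.0461 -1.8598] [-1.2812  0.7361 -1.9566] 0.04861047618984891 [[-0.9954  0.096   0.0016]
 [ 0.096   0.9954 -0.0018]
 [-0.0018 -0.0016 -1.    ]]
[ 0.5479 -0.2096  0.366 ]
```

View pics/w3.png

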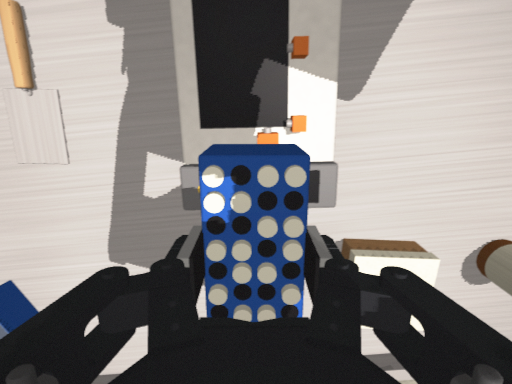

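The wrist view shows the rack held square, with its near end at rows 145–155. The side stops are at (301,47) and (298,124), the end stop at (267,139), and the deck edges near columns 175 and 338. I'll measure the seat from these.

```bash
python3 - <<'E'
from h import *
np.set_printoptions(precision=4,suppress=True)
im=cv2.imread("pics/w3.png");p=np.load("pics/w3.npz")
h=cv2.cvtColor(im,cv2.COLOR_BGR2HSV).astype(int);H,S,V=h[...,0],h[...,1],h[...,2]
m=(H<20)&(S>140)&(V>70);m[160:]=0;m[:,:230]=0;m[:,330:]=0
for s,c,l in comps(m,20): print("or",s,c.round(1),ray(p,[c],.067)[0])
for s,c,l in comps(m,20):
    x,y,w,hh=s[:4]; print("V in patch rows/cols"); print(V[y-1:y+hh+1:3, x-8:x+w+1:2])
# long deck edges: gradient in x
g=cv2.Sobel(cv2.GaussianBlur(V.astype(np.float32),(3,3),0),cv2.CV_32F,1,0)
for nm,c0,c1,sg in (("right",325,352,-1),("left",165,190,1),("winL",188,205,-1),("winR",280,296,1)):
    pts=[]
    for r in range(3,120):
        row=sg*g[r,c0:c1]; 
        if row.max()>60: pts.append((c0+row.argmax(),r))
    if len(pts)<10: print(nm,"few");continue
    w=ray(p,pts,.045)[:,:2]
    f=cv2.fitLine(w.astype(np.float32),cv2.DIST_HUBER,0,.001,.001).ravel();f=f if f[0]>0 else np.r_[-f[:2],f[2:]]
    print(nm,len(pts),"ang",np.degrees(np.arctan2(f[1],f[0])),f[2:],pts[0],pts[-1])
E
python3 -c "
import cv2;a=cv2.imread('pics/w3.png')[20:165,235:345];cv2.imwrite('pics/w3c.png',cv2.resize(a,None,fx=4,fy=4,interpolation=0))"
```

```text
or [292  36  16  22 314] [299.9  46.9] [ 0.4954 -0.1619  0.067 ]
or [291 116  15  16 220] [298.3 123.3] [ 0.5656 -0.1673  0.067 ]
or [258 133  20  11 217] [267.5 138.1] [ 0.5774 -0.1994  0.067 ]
V in patch rows/cols
[[ 31  36  97 173 176 174 175 173 171 170 170 170 169]
 [ 34  32  99 175 156 151 164 166 165 165 165 165 166]
 [ 36  32 106 168 110 151 167 165 166 164 166 165 167]
 [ 33  48 118 125 124 153 166 166 166 166 165 166 167]
 [ 33  54 125 133 129 156 166 167 167 165 164 163 168]
 [ 32  51 104 108 109 155 166 165 165 165 165 165 169]
 [ 36  36 112 161 109 156 164 165 163 163 164 163 169]
 [ 30  32 115 158 107 104 106 106 107 107 106 135 176]]
V in patch rows/cols
[[ 76  76 169 254 238 243 248 246 239 240 241 251]
 [ 73  73  97 173 121 249 253 254 254 254 254 254]
 [ 47  63 182 215 183 249 253 253 253 253 253 253]
 [ 50  39 203 228 204 248 253 253 253 253 253 253]
 [217 168 155 146 115 250 253 253 253 253 253 253]
 [254 239 184 175 127 249 253 253 253 253 253 253]]
V in patch rows/cols
[[189 189 231 253 210 195 155 158 217 232 194 180 188 196 251]
 [188 190 234 220 233 252 252 252 252 253 253 253 253 253 253]
 [190 192 192 203 251 252 252 252 252 252 252 253 253 252 253]
 [191 191 193 199 250 252 252 252 252 252 253 252 252 252 253]
 [110 110 108 105  87  89  86  87  87  87  90  89  88  88  91]]
right 117 ang -3.8553312 [ 0.5137 -0.1208] (np.int64(341), 3) (np.int64(335), 119)
left 117 ang -4.3553967 [ 0.4934 -0.287 ] (np.int64(170), 3) (np.int64(180), 119)
winL 117 ang -4.347702 [ 0.4954 -0.266 ] (np.int64(191), 3) (np.int64(199), 119)
winR 117 ang -4.3936825 [ 0.4881 -0.1706] (np.int64(288), 3) (np.int64(292), 119)
```

View pics/w3c.png

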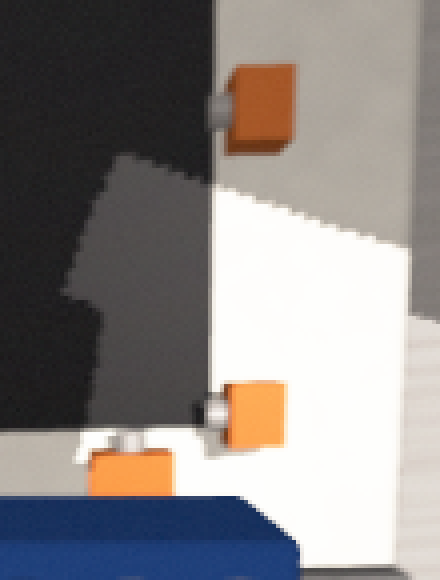

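The crop gives the top contact edges. Side stops: column 294 at row 45.3 and column 292.5 at row 123.3. End stop: row 132.75 at column 267.9.

```bash
python3 - <<'E'
from h import *
np.set_printoptions(precision=4,suppress=True)
p=np.load("pics/w3.npz")
a=ray(p,[[294,45.3],[292.5,123.3],[267.9,132.75]],.067)[:,:2];print(a, np.linalg.norm(a[1]-a[0]))
d=a[1]-a[0];y0=np.arctan2(d[1],d[0]);print("yaw stops",np.degrees(y0))
for yaw in (y0,np.radians(-4.35)):
    ex=np.array([np.cos(yaw),np.sin(yaw)]);ey=np.array([-ex[1],ex[0]])
    M=(a[0]+a[1])/2
    sx=a[2]@ex-.045; sy=M@ey-.025
    print("seat",sx*ex+sy*ey,"alt x from side mid",M@ex-sx, "end y off",a[2]@ey-sy)
    e=sx*ex+sy*ey; s=env.observe(); 
    # deck: centre y offset check: right edge/left edge
    for q in ((.5137,-.1208),(.4934,-.287)): print("edge y rel seat",np.array(q)@ey-sy)
    print("rel TCP in reader frame",(s["tcp_pos"][:2]-e)@ex,(s["tcp_pos"][:2]-e)@ey, "yaw tool",np.degrees(np.arctan2(-Ro.from_quat(s["ee_rot"]).as_matrix()[1,0],-Ro.from_quat(s["ee_rot"]).as_matrix()[0,0])))
# rack in hand: top edges at z ~ tcp+? 
im=cv2.imread("pics/w3.png");h=cv2.cvtColor(im,cv2.COLOR_BGR2HSV).astype(int)
m=((h[...,0]>100)&(h[...,0]<130)&(h[...,1]>110));m[:,:190]=0;m[:,320:]=0
T=Ro.from_quat(s["ee_rot"]).as_matrix()
zt=s["tcp_pos"][2]+.0275
rows=np.arange(165,225,5)
L=np.array([[np.flatnonzero(m[r]).min()-.5,r] for r in rows]);R=np.array([[np.flatnonzero(m[r]).max()+.5,r] for r in rows])
for q in(L,R):
    w=(ray(p,q,zt)-s["tcp_pos"])@T; print("tool xy edges",w[[0,-1],:2], q[[0,-1]])
c=np.arange(225,290,10);t=[np.flatnonzero(h[:,k,2]>0) for k in c]
for r in range(140,162,2): print(r,h[r,255],end=' ')
E
```

```text
[[ 0.4935 -0.1674]
 [ 0.5651 -0.1731]
 [ 0.5721 -0.1986]] 0.07182483943081402
yaw stops -4.5588633557718286
seat [ 0.5272 -0.1952] alt x from side mid 8.289291386198716e-05 end y off 0.00013522979284627534
edge y rel seat 0.07304905839036617
edge y rel seat -0.09423862827833918
rel TCP in reader frame 0.08717933497874295 -0.012870207745510232 yaw tool -5.49890991379064
seat [ 0.5272 -0.1952] alt x from side mid 0.00017383202628462602 end y off -2.8343357769355926e-05
edge y rel seat 0.07311967645022055
edge y rel seat -0.0941412877567982
rel TCP in reader frame 0.08713164541795979 -0.013187452719287888 yaw tool -5.49890991379064
tool xy edges [[ 0.0417 -0.0258]
 [ 0.0157 -0.0258]] [[198.5 165. ]
 [201.5 220. ]]
tool xy edges [[0.0417 0.0227]
 [0.0158 0.0231]] [[308.5 165. ]
 [306.5 220. ]]
140 [ 20  24 192] 142 [ 19  23 191] 144 [110 123 106] 146 [110 186  92] 148 [109 186  93] 150 [110 187  94] 152 [109 183  95] 154 [110 183  96] 156 [110 186 119] 158 [109 190 122] 160 [109 193 123]
```

drive_tool:
  moves:
    - {"ax": 0,"ay": 0,"az": -0.018,"dx": 0,"dy": 0,"dz": 0,"hand": 1}
    - {"ax": 0,"ay": 0,"az": 0,"dx": 2.0,"dy": 0.1,"dz": 0,"hand": 1}
    - {"ax": 0,"ay": 0,"az": 0,"dx": 2.5,"dy": 0,"dz": 0,"hand": 1}
    - {"ax": 0,"ay": 0,"az": 0,"dx": 2.5,"dy": 0,"dz": 0,"hand": 1}
    - {"ax": 0,"ay": 0,"az": 0,"dx": 2.0,"dy": 0,"dz": 0,"hand": 1}
    - {"ax": 0,"ay": 0,"az": 0,"dx": 0.9,"dy": 0,"dz": 0,"hand": 1}
    - {"ax": 0,"ay": 0,"az": 0,"dx": 0,"dy": 0,"dz": 0,"hand": 1}
    - {"ax": 0,"ay": 0,"az": 0,"dx": 0,"dy": 0,"dz": 0,"hand": 1}

```text
time_s: 7.0
tcp_pos: [0.5145, -0.2042, 0.2134]
ee_rot: [0.036, 0.999, -0.0, 0.001]
ft_force: [0.1, 0.1, -2.6]
grip_width: 0.0482
```

drive_tool:
  moves:
    - {"ax": 0,"ay": 0,"az": 0,"dx": 0,"dy": 0,"dz": 2,"hand": 1}
    - {"ax": 0,"ay": 0,"az": 0,"dx": 0,"dy": 0,"dz": 3,"hand": 1}
    - {"ax": 0,"ay": 0,"az": 0,"dx": 0,"dy": 0,"dz": 3,"hand": 1}
    - {"ax": 0,"ay": 0,"az": 0,"dx": 0,"dy": 0,"dz": 2,"hand": 1}
    - {"ax": 0,"ay": 0,"az": 0,"dx": 0,"dy": 0,"dz": 1,"hand": 1}
    - {"ax": 0,"ay": 0,"az": 0,"dx": 0,"dy": 0,"dz": 0,"hand": 1}
    - {"ax": 0,"ay": 0,"az": 0,"dx": 0,"dy": 0,"dz": 0,"hand": 1}

```text
time_s: 7.58
tcp_pos: [0.5149, -0.2046, 0.103]
ee_rot: [0.036, 0.999, 0.0, 0.0]
ft_force: [1.2, -0.2, -2.2]
grip_width: 0.0485
```

```bash
cat >> h.py <<'E'
def rel():
    s=env.observe();yaw=np.radians(-4.45);ex=np.array([np.cos(yaw),np.sin(yaw)]);ey=np.array([-ex[1],ex[0]])
    d=s["tcp_pos"][:2]-[.5272,-.1952];T=Ro.from_quat(s["ee_rot"]).as_matrix();f=s["ft_force"]
    print("t %.2f tcp rel seat mm"%s["time_s"],np.round([1e3*d@ex,1e3*d@ey,1e3*s["tcp_pos"][2]],2),"yaw",np.degrees(np.arctan2(-T[1,0],-T[0,0])).round(2),"F reader",np.round([f[:2]@ex,f[:2]@ey,f[2]],2),"M",s["wrist_torque"].round(2))
E
python3 - <<'E'
from h import *
rel()
im=optics.get_image("wrist");cv2.imwrite("pics/w4.png",im[:,:,::-1]);np.savez("pics/w4.npz",**optics.camera_params("wrist"))
rel()
E
```

```text
t 7.58 tcp rel seat mm [-11.58 -10.3  103.  ] yaw -4.1 F reader [ 1.25 -0.07 -2.19] M [-0.01 -0.   -0.01]
t 7.63 tcp rel seat mm [-11.28 -10.49 103.71] yaw -4.11 F reader [ 0.2  -0.79 -3.03] M [-0.01  0.05  0.01]
```

View pics/w4.png

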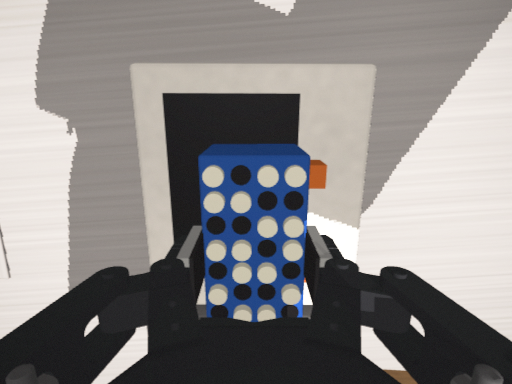

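The rack hovers square inside the deck outline, and the −x side stop is visible at (316,174), clear of the rack. I'll lower it now.

drive_tool:
  moves:
    - {"ax": 0,"ay": 0,"az": 0.006,"dx": 0,"dy": 0,"dz": 1.2,"hand": 1}
    - {"ax": 0,"ay": 0,"az": 0,"dx": 0,"dy": 0,"dz": 1.2,"hand": 1}
    - {"ax": 0,"ay": 0,"az": 0,"dx": 0,"dy": 0,"dz": 0.8,"hand": 1}
    - {"ax": 0,"ay": 0,"az": 0,"dx": 0,"dy": 0,"dz": 0.3,"hand": 1}
    - {"ax": 0,"ay": 0,"az": 0,"dx": 0,"dy": 0,"dz": 0.1,"hand": 1}
    - {"ax": 0,"ay": 0,"az": 0,"dx": 0,"dy": 0,"dz": 0,"hand": 1}
    - {"ax": 0,"ay": 0,"az": 0,"dx": 0,"dy": 0,"dz": 0,"hand": 1}

```text
time_s: 8.22
tcp_pos: [0.5145, -0.2047, 0.0675]
ee_rot: [0.039, 0.999, -0.0, 0.0]
ft_force: [-0.1, 0.3, -2.4]
grip_width: 0.0486
```

drive_tool:
  moves:
    - {"ax": 0,"ay": 0,"az": 0,"dx": 0,"dy": 0,"dz": 0.1,"hand": 1}
    - {"ax": 0,"ay": 0,"az": 0,"dx": 0,"dy": 0,"dz": 0,"hand": 1}
    - {"ax": 0,"ay": 0,"az": 0,"dx": 0,"dy": 0,"dz": 0,"hand": 1}

```text
time_s: 8.47
tcp_pos: [0.5141, -0.2046, 0.066]
ee_rot: [0.039, 0.999, -0.0, 0.0]
ft_force: [0.2, -0.1, -1.9]
grip_width: 0.048
```

drive_tool:
  moves:
    - {"ax": 0,"ay": 0,"az": 0,"dx": 0,"dy": 0,"dz": 0.1,"hand": 1}
    - {"ax": 0,"ay": 0,"az": 0,"dx": 0,"dy": 0,"dz": 0,"hand": 1}
    - {"ax": 0,"ay": 0,"az": 0,"dx": 0,"dy": 0,"dz": 0,"hand": 1}

```text
time_s: 8.72
tcp_pos: [0.514, -0.2045, 0.0648]
ee_rot: [0.039, 0.999, 0.0, -0.0]
ft_force: [0.1, 0.3, -1.9]
grip_width: 0.0483
```

drive_tool:
  moves:
    - {"ax": 0,"ay": 0,"az": 0,"dx": 0,"dy": 0,"dz": 0.05,"hand": 1}
    - {"ax": 0,"ay": 0,"az": 0,"dx": 0,"dy": 0,"dz": 0,"hand": 1}
    - {"ax": 0,"ay": 0,"az": 0,"dx": 0,"dy": 0,"dz": 0,"hand": 1}

```text
time_s: 8.97
tcp_pos: [0.514, -0.2045, 0.0643]
ee_rot: [0.039, 0.999, 0.0, -0.0]
ft_force: [0.8, -0.6, -2.2]
grip_width: 0.0484
```

drive_tool:
  moves:
    - {"ax": 0,"ay": 0,"az": 0,"dx": 0,"dy": 0,"dz": 0.05,"hand": 1}
    - {"ax": 0,"ay": 0,"az": 0,"dx": 0,"dy": 0,"dz": 0,"hand": 1}
    - {"ax": 0,"ay": 0,"az": 0,"dx": 0,"dy": 0,"dz": 0,"hand": 1}

```text
time_s: 9.22
tcp_pos: [0.5141, -0.2046, 0.0642]
ee_rot: [0.039, 0.999, -0.0, 0.0]
ft_force: [-1.7, 0.4, 5.2]
grip_width: 0.0486
```

```bash
python3 -c "
from h import *
rel()"
```

```text
t 9.22 tcp rel seat mm [-12.34 -10.36  64.16] yaw -4.46 F reader [-1.72  0.29  5.17] M [0.28 0.32 0.02]
```

drive_tool:
  moves:
    - {"ax": 0,"ay": 0,"az": 0,"dx": -0.15,"dy": 0,"dz": 0,"hand": 1}
    - {"ax": 0,"ay": 0,"az": 0,"dx": -0.15,"dy": 0,"dz": 0,"hand": 1}
    - {"ax": 0,"ay": 0,"az": 0,"dx": -0.15,"dy": 0,"dz": 0,"hand": 1}
    - {"ax": 0,"ay": 0,"az": 0,"dx": -0.15,"dy": 0,"dz": 0,"hand": 1}
    - {"ax": 0,"ay": 0,"az": 0,"dx": -0.1,"dy": 0,"dz": 0,"hand": 1}
    - {"ax": 0,"ay": 0,"az": 0,"dx": 0,"dy": 0,"dz": 0,"hand": 1}
    - {"ax": 0,"ay": 0,"az": 0,"dx": 0,"dy": 0,"dz": 0,"hand": 1}

```text
time_s: 9.8
tcp_pos: [0.5214, -0.2052, 0.0641]
ee_rot: [0.039, 0.999, -0.0, 0.0]
ft_force: [-0.5, 0.7, 6.0]
grip_width: 0.0487
```

drive_tool:
  moves:
    - {"ax": 0,"ay": 0,"az": 0,"dx": 0,"dy": 0.15,"dz": 0,"hand": 1}
    - {"ax": 0,"ay": 0,"az": 0,"dx": 0,"dy": 0.15,"dz": 0,"hand": 1}
    - {"ax": 0,"ay": 0,"az": 0,"dx": 0,"dy": 0.15,"dz": 0,"hand": 1}
    - {"ax": 0,"ay": 0,"az": 0,"dx": 0,"dy": 0.1,"dz": 0,"hand": 1}
    - {"ax": 0,"ay": 0,"az": 0,"dx": 0,"dy": 0.1,"dz": 0,"hand": 1}
    - {"ax": 0,"ay": 0,"az": 0,"dx": 0,"dy": 0,"dz": 0,"hand": 1}
    - {"ax": 0,"ay": 0,"az": 0,"dx": 0,"dy": 0,"dz": 0,"hand": 1}

```text
time_s: 10.38
tcp_pos: [0.522, -0.1988, 0.0642]
ee_rot: [0.039, 0.999, -0.0, 0.0]
ft_force: [-1.1, -1.3, 4.5]
grip_width: 0.0485
```

```bash
python3 -c "
from h import *
rel()"
```

```text
t 10.38 tcp rel seat mm [-4.91 -4.03 64.16] yaw -4.45 F reader [-0.95 -1.34  4.49] M [-0.12  0.05  0.01]
```

drive_tool:
  moves:
    - {"ax": 0,"ay": 0,"az": 0,"dx": -0.1,"dy": 0,"dz": 0,"hand": 1}
    - {"ax": 0,"ay": 0,"az": 0,"dx": -0.1,"dy": 0,"dz": 0,"hand": 1}
    - {"ax": 0,"ay": 0,"az": 0,"dx": -0.1,"dy": 0,"dz": 0,"hand": 1}
    - {"ax": 0,"ay": 0,"az": 0,"dx": -0.1,"dy": 0,"dz": 0,"hand": 1}
    - {"ax": 0,"ay": 0,"az": 0,"dx": 0,"dy": 0,"dz": 0,"hand": 1}
    - {"ax": 0,"ay": 0,"az": 0,"dx": 0,"dy": 0,"dz": 0,"hand": 1}

```text
time_s: 10.88
tcp_pos: [0.5256, -0.199, 0.0642]
ee_rot: [0.039, 0.999, -0.0, 0.0]
ft_force: [-3.4, -2.3, 8.0]
grip_width: 0.0488
```

drive_tool:
  moves:
    - {"ax": 0,"ay": 0,"az": 0,"dx": -0.05,"dy": 0,"dz": 0,"hand": 1}
    - {"ax": 0,"ay": 0,"az": 0,"dx": -0.05,"dy": 0,"dz": 0,"hand": 1}
    - {"ax": 0,"ay": 0,"az": 0,"dx": 0,"dy": 0,"dz": 0,"hand": 1}
    - {"ax": 0,"ay": 0,"az": 0,"dx": 0,"dy": 0,"dz": 0,"hand": 1}

```text
time_s: 11.22
tcp_pos: [0.5264, -0.1991, 0.0642]
ee_rot: [0.039, 0.999, -0.0, -0.0]
ft_force: [-4.2, -1.6, 9.8]
grip_width: 0.0485
```

drive_tool:
  moves:
    - {"ax": 0,"ay": 0,"az": 0,"dx": -0.05,"dy": 0,"dz": 0,"hand": 1}
    - {"ax": 0,"ay": 0,"az": 0,"dx": 0,"dy": 0,"dz": 0,"hand": 1}
    - {"ax": 0,"ay": 0,"az": 0,"dx": 0,"dy": 0,"dz": 0,"hand": 1}

```text
time_s: 11.47
tcp_pos: [0.5268, -0.1991, 0.0642]
ee_rot: [0.039, 0.999, -0.0, -0.0]
ft_force: [-4.4, -2.0, 9.1]
grip_width: 0.0485
```

drive_tool:
  moves:
    - {"ax": 0,"ay": 0,"az": 0,"dx": -0.05,"dy": 0,"dz": 0,"hand": 1}
    - {"ax": 0,"ay": 0,"az": 0,"dx": 0,"dy": 0,"dz": 0,"hand": 1}
    - {"ax": 0,"ay": 0,"az": 0,"dx": 0,"dy": 0,"dz": 0,"hand": 1}

```text
time_s: 11.72
tcp_pos: [0.5273, -0.1991, 0.0642]
ee_rot: [0.039, 0.999, -0.0, -0.0]
ft_force: [-5.0, -1.7, 9.6]
grip_width: 0.0481
```

```bash
python3 -c "
from h import *
rel()"
```

```text
t 11.72 tcp rel seat mm [ 0.38 -3.93 64.15] yaw -4.45 F reader [-4.86 -2.07  9.64] M [-0.11  0.6   0.03]
```

drive_tool:
  moves:
    - {"ax": 0,"ay": 0,"az": 0,"dx": -0.05,"dy": 0,"dz": 0,"hand": 1}
    - {"ax": 0,"ay": 0,"az": 0,"dx": 0,"dy": 0,"dz": 0,"hand": 1}
    - {"ax": 0,"ay": 0,"az": 0,"dx": 0,"dy": 0,"dz": 0,"hand": 1}

```text
time_s: 11.97
tcp_pos: [0.5277, -0.1992, 0.0641]
ee_rot: [0.039, 0.999, -0.0, -0.0]
ft_force: [-4.2, -2.1, 9.6]
grip_width: 0.0487
```

drive_tool:
  moves:
    - {"ax": 0,"ay": 0,"az": 0,"dx": -0.05,"dy": 0,"dz": 0,"hand": 1}
    - {"ax": 0,"ay": 0,"az": 0,"dx": 0,"dy": 0,"dz": 0,"hand": 1}
    - {"ax": 0,"ay": 0,"az": 0,"dx": 0,"dy": 0,"dz": 0,"hand": 1}

```text
time_s: 12.22
tcp_pos: [0.5283, -0.1992, 0.0641]
ee_rot: [0.039, 0.999, -0.0, -0.0]
ft_force: [-4.7, -2.0, 9.6]
grip_width: 0.0486
```

drive_tool:
  moves:
    - {"ax": 0,"ay": 0,"az": 0,"dx": -0.05,"dy": 0,"dz": 0,"hand": 1}
    - {"ax": 0,"ay": 0,"az": 0,"dx": 0,"dy": 0,"dz": 0,"hand": 1}
    - {"ax": 0,"ay": 0,"az": 0,"dx": 0,"dy": 0,"dz": 0,"hand": 1}

```text
time_s: 12.47
tcp_pos: [0.5287, -0.1993, 0.0641]
ee_rot: [0.039, 0.999, -0.0, -0.0]
ft_force: [-4.2, -1.3, 9.5]
grip_width: 0.0483
```

```bash
python3 -c "
from h import *
rel()"
```

```text
t 12.47 tcp rel seat mm [ 1.84 -3.94 64.14] yaw -4.45 F reader [-4.07 -1.59  9.48] M [-0.05  0.73  0.03]
```

drive_tool:
  moves:
    - {"ax": 0,"ay": 0,"az": 0,"dx": -0.05,"dy": 0,"dz": 0,"hand": 1}
    - {"ax": 0,"ay": 0,"az": 0,"dx": 0,"dy": 0,"dz": 0,"hand": 1}
    - {"ax": 0,"ay": 0,"az": 0,"dx": 0,"dy": 0,"dz": 0,"hand": 1}

```text
time_s: 12.72
tcp_pos: [0.5292, -0.1993, 0.0641]
ee_rot: [0.039, 0.999, -0.0, -0.0]
ft_force: [-4.4, -2.7, 10.0]
grip_width: 0.0488
```

drive_tool:
  moves:
    - {"ax": 0,"ay": 0,"az": 0,"dx": -0.05,"dy": 0,"dz": 0,"hand": 1}
    - {"ax": 0,"ay": 0,"az": 0,"dx": 0,"dy": 0,"dz": 0,"hand": 1}
    - {"ax": 0,"ay": 0,"az": 0,"dx": 0,"dy": 0,"dz": 0,"hand": 1}

```text
time_s: 12.97
tcp_pos: [0.5297, -0.1994, 0.0641]
ee_rot: [0.039, 0.999, -0.0, -0.0]
ft_force: [-4.8, -1.4, 9.6]
grip_width: 0.0481
```

drive_tool:
  moves:
    - {"ax": 0,"ay": 0,"az": 0,"dx": -0.05,"dy": 0,"dz": 0,"hand": 1}
    - {"ax": 0,"ay": 0,"az": 0,"dx": 0,"dy": 0,"dz": 0,"hand": 1}
    - {"ax": 0,"ay": 0,"az": 0,"dx": 0,"dy": 0,"dz": 0,"hand": 1}

```text
time_s: 13.22
tcp_pos: [0.53, -0.1993, 0.0641]
ee_rot: [0.039, 0.999, -0.0, -0.0]
ft_force: [-5.7, -3.0, 10.6]
grip_width: 0.0489
```

```bash
python3 -c "
from h import *
rel()"
```

```text
t 13.22 tcp rel seat mm [ 3.08 -3.9  64.14] yaw -4.45 F reader [-5.5  -3.4  10.64] M [-0.24  0.98  0.06]
```

drive_tool:
  moves:
    - {"ax": 0,"ay": 0,"az": 0,"dx": -0.05,"dy": 0,"dz": 0,"hand": 1}
    - {"ax": 0,"ay": 0,"az": 0,"dx": 0,"dy": 0,"dz": 0,"hand": 1}
    - {"ax": 0,"ay": 0,"az": 0,"dx": 0,"dy": 0,"dz": 0,"hand": 1}

```text
time_s: 13.47
tcp_pos: [0.5299, -0.1994, 0.0641]
ee_rot: [0.039, 0.999, 0.0, -0.001]
ft_force: [-9.4, -2.8, 13.9]
grip_width: 0.0486
```

drive_tool:
  moves:
    - {"ax": 0,"ay": 0,"az": 0,"dx": -0.05,"dy": 0,"dz": 0,"hand": 1}
    - {"ax": 0,"ay": 0,"az": 0,"dx": 0,"dy": 0,"dz": 0,"hand": 1}
    - {"ax": 0,"ay": 0,"az": 0,"dx": 0,"dy": 0,"dz": 0,"hand": 1}

```text
time_s: 13.72
tcp_pos: [0.53, -0.1993, 0.0641]
ee_rot: [0.039, 0.999, 0.0, -0.001]
ft_force: [-11.6, -3.8, 16.1]
grip_width: 0.0481
```

```bash
python3 -c "
from h import *
rel()"
```

```text
t 13.72 tcp rel seat mm [ 3.07 -3.92 64.12] yaw -4.44 F reader [-11.24  -4.68  16.11] M [-0.48  1.99  0.06]
```

drive_tool:
  moves:
    - {"ax": 0,"ay": 0,"az": 0,"dx": 0.03,"dy": 0.05,"dz": -0.02,"hand": 1}
    - {"ax": 0,"ay": 0,"az": 0,"dx": 0,"dy": 0.1,"dz": 0,"hand": 1}
    - {"ax": 0,"ay": 0,"az": 0,"dx": 0,"dy": 0.1,"dz": 0,"hand": 1}
    - {"ax": 0,"ay": 0,"az": 0,"dx": 0,"dy": 0,"dz": 0,"hand": 1}
    - {"ax": 0,"ay": 0,"az": 0,"dx": 0,"dy": 0,"dz": 0,"hand": 1}

```text
time_s: 14.13
tcp_pos: [0.5302, -0.197, 0.0642]
ee_rot: [0.039, 0.999, -0.0, -0.001]
ft_force: [-10.3, -5.8, 11.5]
grip_width: 0.0486
```

drive_tool:
  moves:
    - {"ax": 0,"ay": 0,"az": 0,"dx": 0,"dy": 0.05,"dz": 0,"hand": 1}
    - {"ax": 0,"ay": 0,"az": 0,"dx": 0,"dy": 0.05,"dz": 0,"hand": 1}
    - {"ax": 0,"ay": 0,"az": 0,"dx": 0,"dy": 0,"dz": 0,"hand": 1}
    - {"ax": 0,"ay": 0,"az": 0,"dx": 0,"dy": 0,"dz": 0,"hand": 1}

```text
time_s: 14.47
tcp_pos: [0.5302, -0.1967, 0.0642]
ee_rot: [0.039, 0.999, -0.0, -0.001]
ft_force: [-12.8, -12.4, 9.6]
grip_width: 0.0485
```

drive_tool:
  moves:
    - {"ax": 0,"ay": 0,"az": 0,"dx": 0,"dy": 0.05,"dz": 0,"hand": 1}
    - {"ax": 0,"ay": 0,"az": 0,"dx": 0,"dy": 0,"dz": 0,"hand": 1}
    - {"ax": 0,"ay": 0,"az": 0,"dx": 0,"dy": 0,"dz": 0,"hand": 1}

```text
time_s: 14.72
tcp_pos: [0.5302, -0.1966, 0.0642]
ee_rot: [0.039, 0.999, -0.001, -0.001]
ft_force: [-13.2, -17.1, 9.2]
grip_width: 0.0481
```

```bash
python3 -c "
from h import *
rel()"
```

```text
t 14.72 tcp rel seat mm [ 3.12 -1.18 64.19] yaw -4.42 F reader [-11.84 -18.02   9.21] M [-2.98  2.18  0.03]
```

```bash
python3 - <<'E'
from h import *
w=optics.get_image("wrist");s=optics.get_image("side");cv2.imwrite("pics/w5.png",w[:,:,::-1]);cv2.imwrite("pics/s5.png",s[:,:,::-1])
a=cv2.resize(w[110:310,180:340,::-1],(480,600),interpolation=cv2.INTER_CUBIC)
b=cv2.resize(s[195:305,195:310,::-1],(315,300),interpolation=cv2.INTER_CUBIC)
c=np.zeros((600,795,3),np.uint8);c[:,:480]=a;c[:300,480:]=b;cv2.imwrite("pics/c5.png",c);rel()
E
```

```text
t 14.82 tcp rel seat mm [ 3.13 -1.2  64.21] yaw -4.42 F reader [-11.95 -17.91   9.15] M [-2.97  2.13  0.01]
```

View pics/c5.png

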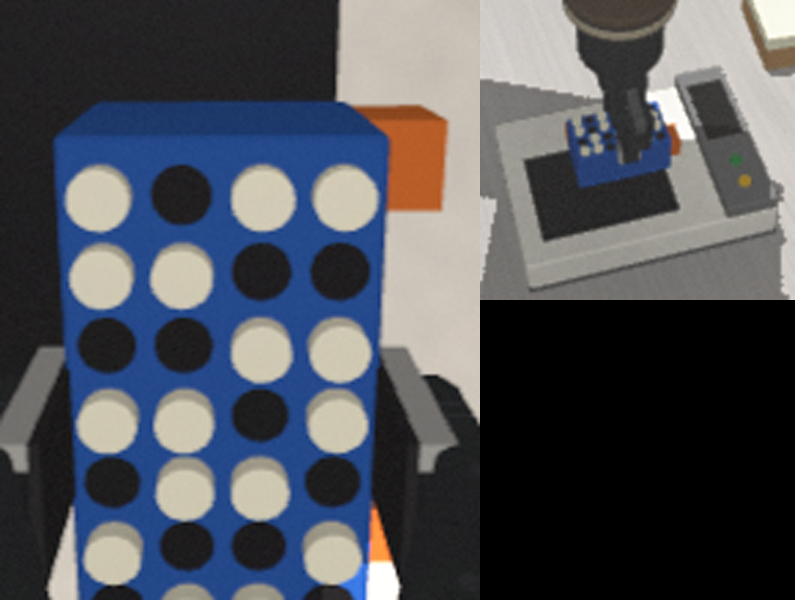

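The wrist crop shows no gap between the rack's long side and either side post: one at (410,160), the other at (380,540). The side view shows the rack's short end against the end stop. I'll ease the y push slightly, let it settle, and check the other objects.

drive_tool:
  moves:
    - {"ax": 0,"ay": 0,"az": 0,"dx": 0,"dy": -0.03,"dz": 0,"hand": 1}
    - {"ax": 0,"ay": 0,"az": 0,"dx": 0,"dy": 0,"dz": 0,"hand": 1}
    - {"ax": 0,"ay": 0,"az": 0,"dx": 0,"dy": 0,"dz": 0,"hand": 1}
    - {"ax": 0,"ay": 0,"az": 0,"dx": 0,"dy": 0,"dz": 0,"hand": 1}
    - {"ax": 0,"ay": 0,"az": 0,"dx": 0,"dy": 0,"dz": 0,"hand": 1}
    - {"ax": 0,"ay": 0,"az": 0,"dx": 0,"dy": 0,"dz": 0,"hand": 1}

```text
time_s: 15.32
tcp_pos: [0.5302, -0.1967, 0.0642]
ee_rot: [0.039, 0.999, -0.0, -0.001]
ft_force: [-11.8, -14.0, 10.0]
grip_width: 0.0484
```

```bash
python3 - <<'E'
from h import *
rel()
a=cv2.imread("pics/s5.png").astype(int);b=cv2.imread("pics/side0.png").astype(int)
for n,(x,y) in dict(bottle=(288,160),carton=(311,200),box=(254,94),spatula=(275,362),beaker=(195,122)).items():
    print(n,np.abs(a-b)[y-18:y+18,x-18:x+18].mean().round(1))
print(env.hand_in()); rel()
E
```

```text
t 15.32 tcp rel seat mm [ 3.09 -1.22 64.17] yaw -4.43 F reader [-10.67 -14.9    9.98] M [-2.5   1.98  0.04]
bottle 25.8
carton 21.8
box 37.9
spatula 31.1
beaker 82.8
the job is handed in; nothing more can be done
None
the job is handed in; nothing more can be done
```

View pics/s5.png

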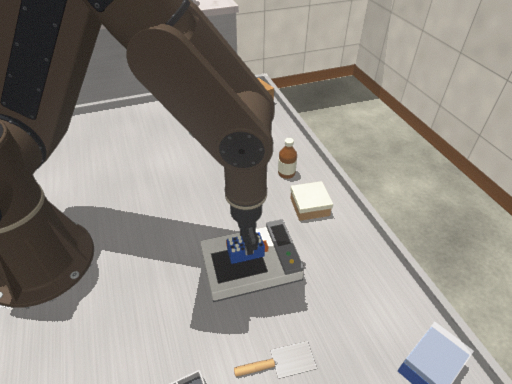

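I gripped the rack across its width and lifted it clear. I then set it flat on the reader deck, slid it onto the end stop and then the side stops, and handed in at about 15.3 s of the 48 s while still gripping and pressing.

**Last checks before hand-in:**
- **Contact:** the tool stopped advancing in both directions while the push-back kept rising. That push-back was about 11 N in x and 15 N in y, including deck friction, with about 10 N upward on the tool. In the close-up pictures the rack touches the end stop and both side stops with no gap.
- **Squareness:** tool yaw was −4.43°, against a measured reader yaw of −4.35° to −4.56°.
- **Height:** the tool was at 64.2 mm, and I predicted 64.1 mm for the rack flat on the deck.

**Checks that disagreed or were limited:**
- **Stopping point:** the tool stopped 1.7 mm (x) and 2.7 mm (y) from where the camera estimate of seat and rack-in-hand put it. I trusted the contact with the stops over the camera calibration, which is good to about 2 mm.
- **Bystanders:** my pixel-difference check showed large changes, which was no use because the arm and lighting had changed. In the last side view, viewed after hand-in, the bottle, carton and spatula are where they started. The beaker is hidden behind the arm; nothing was moved near it at low height.

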